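# Index the photometer's filter wheel and take a reading

## Task

On the bench photometer, gently flick the tabs at the edge of the filter wheel with a closed fingertip so that the wheel clicks round anticlockwise (seen from above, as the painted arrow shows) until the blue tab stands at the black pointer, without turning it a click too far. Then press the green read key fully down and let it come back up. Grip and lift nothing, and leave the cuvette, the bottles and the beaker where they stand.

Things in the scene. Friction and masses are not known exactly. Their poses are not given: they have to be found in the camera images.
- photometer: Fixed cream bench instrument, 200 mm (x) by 290 mm (y) by 75 mm high, carrying the wheel, key and cuvette holder on its flat top. Origin at the centre of its underside, on the bench. z up, +x its side away from the robot.
- wheel_centre (a point): On the filter wheel's vertical axis, level with the tab tops, 99 mm above the bench; axes as the photometer's. Black disc of radius 40 mm, top 18 mm above the box's top, with six coloured tabs 60 degrees apart reaching out to radius 72 mm, each 12 mm wide, filling 6 to 24 mm above the box's top. Anticlockwise: red, yellow, blue, green, orange, white.
- filter_wheel (a joint): Turn, rad, growing anticlockwise from above. Clicks every 1.047 (60 degrees), a tab at the pointer each time: red at 0, blue at 4.189. Starts at 0, 1.047 or 2.094: two to four clicks to go. A push of 2 to 3 N on a tab turns it; past half-way it snaps on to the next click by itself, let go sooner it falls back. It does not coast; a stop keeps it above -1.2.
- pointer (a point): Tip of the black painted triangle on the photometer's top that marks the reading position: 76 mm from the wheel's axis, on the wheel's -y side (photometer axes), 75 mm above the bench. Paint only, nothing sticks up.
- read_key_top (a point): Centre of the top of the green round read key (28 mm across, in a black housing on the photometer's top), pressed straight down, 6 mm of travel, about 4 N at the bottom. It moves down with the key. In photometer axes it lies 52 mm towards -x and 157 mm towards -y from the wheel's axis.
- read_key (a joint): Travel of the read key in m: 0 up, 0.006 fully down. It springs back by itself.
- cuvette: Loose pale clear cuvette 12.5 x 12.5 x 45 mm standing in a small black holder on the photometer's top, in the far corner behind the read key (photometer axes: 78 mm towards +x, 177 mm towards -y from the wheel's axis). Origin at the centre of its underside. To be left alone.
- amber_bottle: Loose amber glass bottle with blue cap, 58 mm across, 125 mm high, standing near the photometer. Origin at the centre of its underside. To be left alone.
- white_bottle: Loose white plastic bottle with white cap, 54 mm across, 115 mm high, standing near the photometer. Origin at the centre of its underside. To be left alone.
- beaker: Loose glass beaker, 58 mm across, 70 mm high, standing near the photometer. Origin at the centre of its underside. To be left alone.

How it is judged:
On the way, in this order (a step that is already met when the one before it is completed fails the run):
1. the wheel rests with the blue tab at the pointer, the read key still up (value of joint filter_wheel between 4.039 and 4.339 rad and value of joint read_key below 0.002 m), for 0.2 s.
2. the read key is pressed down while the blue tab stands at the pointer (value of joint filter_wheel between 4.039 and 4.339 rad and value of joint read_key above 0.0045 m), for 0.05 s.
At the end, for the whole second after the job is handed in: The blue tab stands at the pointer (wheel within 0.15 rad of 4.189) and is at rest, the read key has been pressed at least 4.5 mm and is up again, the cuvette is within 10 mm and the bottles and beaker within 25 mm of where they stood, upright (value of joint filter_wheel between 4.039 and 4.339 rad and velocity of joint filter_wheel between -0.1 and 0.1 rad/s and value of joint read_key below 0.0015 m and distance of cuvette from where it was at the start of the episode below 0.01 m and distance of each of amber_bottle, white_bottle, beaker from where it was at the start of the episode below 0.025 m and angle between each of amber_bottle, white_bottle, beaker, cuvette's own z axis and vertical below 0.2 rad); the robot touches nothing.
It fails at once if the wheel is turned past the blue tab (value of joint filter_wheel above 4.689 rad).
It fails at once if the read key is pressed before the blue tab stands at the pointer (value of joint read_key above 0.003 m and (value of joint filter_wheel below 3.939 rad or value of joint filter_wheel above 4.439 rad)).
It fails at once if the wheel is gripped or forced (over 35 N) (contact force between the fingers and filter_wheel above 35 N).
It fails at once if the cuvette is lifted or pulled (distance of cuvette from where it was at the start of the episode above 0.012 m).
It fails at once if a bottle or the beaker is lifted, pushed away or tipped (distance of any of amber_bottle, white_bottle, beaker from where it was at the start of the episode above 0.03 m or angle between any of amber_bottle, white_bottle, beaker's own z axis and vertical above 0.35 rad).
It also fails if it takes over 61 s, if anything falls off the work surface, if the arm or the gripper's body presses on something with over 40 N, if the wrist force passes 120 N, or if a joint passes its speed limit or range.

## Robot

A 6-joint arm with a two-finger parallel gripper is mounted at the origin on the work surface. World frame = base frame: x ahead of the robot, y to its left, z up, the work surface at z = 0. Lengths are in m, angles in rad, forces in N, time in s.
With the tool pointing down it reaches from about 0.275 to 0.85 m from the base axis. Payload 5.2 kg.
Tool frame: the origin (TCP) lies midway between the tips of the shut fingers; the grasp point (between the pads) lies 19 mm behind it; z points along the fingers, y is the direction in which the jaws open and shut (so a half turn about z gives the same grasp; the last joint's range is limited). The gripper opens to 85 mm and grips with 20 to 120 N. Pads are 22 mm wide; open, the fingers measure 114 mm over their backs; the gripper's body (76 mm by 85 mm) begins 54 mm behind the grasp point. The pads swing forward as they close: fully open they stand 13 mm farther back than shut.
Start: joints at [-0.203, 0.259, 1.535, -0, 1.348, -0.203], TCP at [0.55, 0, 0.231] pointing down, gripper open.
Joint ranges: [-3.14, 3.14], [-0.91, 2.08], [0.19, 2.58], [-1.22, 4.36], [0.22, 2.71], [-3.12, 3.12]. Speed limits (rad/s): [2.57, 2.57, 3.14, 3.14, 3.14, 3.14].

## Interface

Orientations are given as a rotation vector (axis times angle).
In Python, from plant import ctrl, viewer, close_job gives the robot as it stands.
- The arm moves only by the tool send_rows, never from a script. Its arguments are lists of equal length, an entry for each row: "hand": the finger opening in m, from 0 to 0.0854; "offset": the shift along the world's x, y, z in m, a list of three; "twist": the turn about the world's z in rad. A call has 1 to 20 rows; each row is the pose to reach, as a shift and turn from the pose commanded when the call began; what a row does not reach only later rows make up. A row lasts 1/12 s, in which the tool goes at most 41.7 mm and 7.16 degrees, less where a joint would pass 70% of its speed; a pose out of reach is approached as far as the arm can. A call with a gripper value outside its range is refused whole. The fingers move at their own pace and stop on an object; the grip force is fixed at half the most. Time passes only in rows, so rows that repeat a pose let the fingers close. It gives the time, the measured TCP pose, the force and the opening at its end, in the units of the state.
- ctrl.sense(): the state, without advancing time (a new reading comes with each control period).
- viewer.snapshot(name): name is "scene" or "side" or "wrist"; returns the picture (384x512x3 uint8, red, green, blue); there is no depth.
- viewer.calibration(name): a dict with "mtx" (3x3 intrinsics, pixels), "dist" ([k1, k2, p1, p2, k3] as OpenCV has them; the pictures are not rectified), "cam_to_world" (4x4, takes a point from camera to world coordinates); the wrist camera has in their place "tool_from_camera" (4x4, takes a point from camera to tool coordinates, whose origin is the TCP and whose axes are the flange's). Camera axes: x right, y up, looking along -z (the intrinsics and any distortion apply to the point x, -y, -z); pixel columns grow to the right and rows downward; lengths in m; the calibration is good to about 2 mm. A picture is of the moment at which its call begins: read the wrist's pose just before it. calibration takes no time and is no camera call.
- close_job(): hands the job in, once; it reports no verdict.
The state is a dict: "time": time; "joint_pos": joint angles; "qd": joint speeds; "tau": joint torques, N m; "tcp_pos": TCP position; "ee_rot": TCP orientation; "ft_force": force on the tool from outside, world axes, zero at the start; "ft_torque": the same for the moment, N m; "width": finger opening in m.
Only numpy, scipy, OpenCV 4.12 (cv2) and the standard library are available. Lean on these libraries where they do the work, as an engineer would, in place of code of your own. Each camera call takes 0.05 s, during which the arm holds its last target.

## Working session

There is one attempt and no reset: what is moved stays moved. The work goes in short steps, Python scripts to look and compute and a tool call to move; the robot and the scene stay as the last step left them, time stands still between calls to the robot, and variables do not carry over. Pictures are saved under pics/ and viewed, and the job is handed in when it is done.

Besides the shell and the picture viewer there is one more tool, called after "Call:" as name([rows], argument=value, ...), one row to a line, values as JSON. send_rows: Moves the arm, as the interface text tells. Its arguments: {"type":"object","properties":{"hand":{"type":"array"},"offset":{"type":"array"},"twist":{"type":"array"}},"required":["hand","offset","twist"]}

```bash
mkdir -p pics; ls; python3 - <<'E'
from plant import ctrl, viewer
import cv2
s=ctrl.sense();print(s)
for n in("scene","side","wrist"):
    im=viewer.snapshot(n);cv2.imwrite(f"pics/a_{n}.png",im[:,:,::-1]);print(n,viewer.calibration(n))
E
```

```text
pics
{'time': 0.0, 'joint_pos': array([-2.02819327e-01,  2.59366976e-01,  1.53608520e+00, -1.77583493e-06,
        1.34800830e+00, -2.02834011e-01]), 'qd': array([ 1.18537362e-03,  9.55822683e-04, -6.86540603e-04, -3.82736582e-04,
        3.68438386e-04, -6.05256762e-05]), 'tau': array([ 1.06436883e-04, -4.46029150e+01, -2.90570551e+01, -7.42485804e-05,
        1.18754001e-02, -2.51378208e-05]), 'tcp_pos': array([5.49469159e-01, 1.21386558e-04, 2.30460948e-01]), 'ee_rot': array([-2.22032222e+00, -2.22035570e+00,  1.61565488e-03]), 'ft_force': array([-0.2787346 , -0.69903512,  1.20855462]), 'ft_torque': array([-0.01391677, -0.03331978,  0.01919076]), 'width': 0.08558343218528142}
scene {'mtx': array([[374.2169489 ,   0.        , 257.90163142],
       [  0.        , 374.2169489 , 188.2541895 ],
       [  0.        ,   0.        ,   1.        ]]), 'dist': array([-0.1263924,  0.       ,  0.       ,  0.       ,  0.       ]), 'cam_to_world': array([[ 0.79472484, -0.37963372,  0.47359337,  0.98154228],
       [ 0.60693144,  0.50581615, -0.61301244, -0.47189718],
       [-0.00683098,  0.7746
[... 520 characters left out ...]
.75318573,  0.83365689],
       [ 0.        ,  0.        ,  0.        ,  1.        ]])}
wrist {'mtx': array([[310.51867465,   0.        , 249.17723245],
       [  0.        , 310.51867465, 193.73457283],
       [  0.        ,   0.        ,   1.        ]]), 'dist': array([-0.07838743,  0.        ,  0.        ,  0.        ,  0.        ]), 'tool_from_camera': array([[-3.72055186e-05,  9.63111548e-01,  2.69102479e-01,
         6.92765839e-02],
       [ 9.99999999e-01,  3.65847759e-05,  7.32173983e-06,
         3.73114809e-04],
       [-2.79340171e-06,  2.69102479e-01, -9.63111549e-01,
        -1.41523823e-01],
       [ 0.00000000e+00,  0.00000000e+00,  0.00000000e+00,
         1.00000000e+00]])}
```

View pics/a_scene.png

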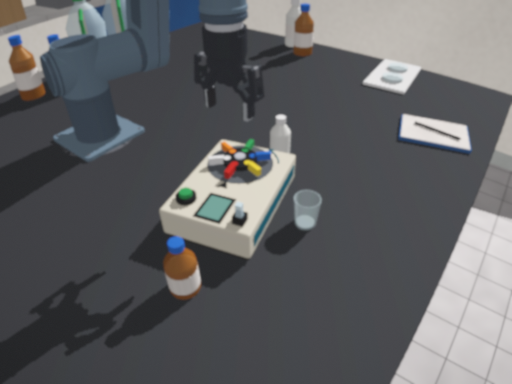

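View pics/a_side.png

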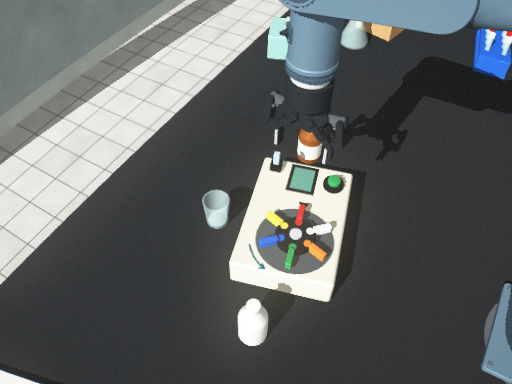

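View pics/a_wrist.png

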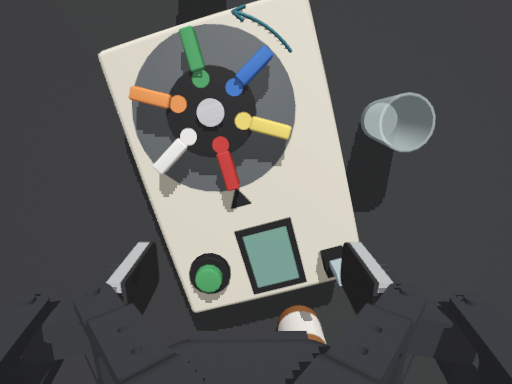

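The wrist view shows red at the pointer (about (240,198)), with the hub at (210,112) and the key at (208,278). That puts the wheel at 0, so four clicks remain. The beaker is on the +x side, an amber bottle is beyond the −y end, and a white bottle is beyond the +y end.

```bash
cat > h.py <<'E'
import numpy as np, cv2
from scipy.spatial.transform import Rotation as R
from plant import ctrl, viewer
def cam(n,s=None):
    c=viewer.calibration(n)
    if n=="wrist":
        s=s or ctrl.sense()
        T=np.eye(4);T[:3,:3]=R.from_rotvec(s['ee_rot']).as_matrix();T[:3,3]=s['tcp_pos']
        M=T@c['tool_from_camera']
    else: M=c['cam_to_world']
    return c['mtx'],c['dist'],M
def ray(c,px):
    p=cv2.undistortPoints(np.array(px,float).reshape(-1,1,2),c[0],c[1]).reshape(-1,2)
    d=np.c_[p[:,0],-p[:,1],-np.ones(len(p))]@c[2][:3,:3].T
    return c[2][:3,3],d
def onz(c,px,z):
    o,d=ray(c,px); return o+d*((z-o[2])/d[:,2])[:,None]
HUE={'red':[(0,5),(174,180)],'orange':[(7,16)],'yellow':[(22,32)],'green':[(50,75)],'blue':[(105,125)]}
def mask(im,col,smin=150,vmin=60):
    h=cv2.cvtColor(im,cv2.COLOR_RGB2HSV);m=np.zeros(im.shape[:2],np.uint8)
    for a,b in HUE[col]: m|=cv2.inRange(h,(a,smin,vmin),(b,255,255))
    return m
def blobs(m,amin=20):
    n,l,st,ce=cv2.connectedComponentsWithStats(m)
    return [(st[i,4],ce[i].round(1),st[i,:4]) for i in range(1,n) if st[i,4]>=amin]
E
python3 - <<'E'
from h import *
for n in("wrist","side","scene"):
    im=cv2.imread(f"pics/a_{n}.png")[:,:,::-1].copy();c=cam(n);print(n)
    for col in HUE:
        for b in blobs(mask(im,col),25 if n!='wrist' else 60): print(col,b[0],b[1],b[2],onz(c,b[1],.099)[0].round(4))
E
```

```text
wrist
red 763 [225.6 162.4] [212 136  27  55] [0.5288 0.022  0.099 ]
orange 693 [159.2  99.9] [130  88  57  25] [0.473  0.0762 0.099 ]
orange 158 [295.2 310.2] [279 305  37  17] [ 0.5974 -0.1321  0.099 ]
blue 859 [248.4  71.3] [226  46  47  50] [0.5491 0.0989 0.099 ]
side
red 131 [299.8 215. ] [295 204  10  22] [0.5251 0.0243 0.099 ]
orange 229 [307.9 138.3] [299 129  22  17] [ 0.6066 -0.181   0.099 ]
orange 67 [306.1 160.2] [297 154  20  10] [ 0.5799 -0.1166  0.099 ]
orange 135 [314.7 248. ] [303 240  24  21] [0.4666 0.0794 0.099 ]
yellow 37 [281.5 222.4] [275 214  13  15] [0.5476 0.0585 0.099 ]
blue 1268 [490.6  55.8] [473  28  39  51] [ 0.2958 -0.7884  0.099 ]
blue 151 [267.8 240.8] [259 235  19  12] [0.5496 0.1094 0.099 ]
blue 28 [281.  237.5] [279 235   6   6] [0.5318 0.0902 0.099 ]
scene
red 148 [230.4 168.5] [224 161  15  17] [0.5346 0.0099 0.099 ]
orange 176 [303.9  24.1] [297  15  15  17] [0.0637 1.0757 0.099 ]
orange 276 [21.9 61.5] [12 47 22 25] [-0.6256  0.0627  0.099 ]
orange 96 [302.3  51.5] [295  48  16   8] [0.261 0.743 0.099]
orange 205 [33.2 93.3] [21 85 24 15] [-0.2573 -0.0587  0.099 ]
orange 82 [228.1 148.4] [222 143  14  11] [0.4784 0.067  0.099 ]
orange 682 [180.2 263.9] [164 248  33  30] [ 0.6404 -0.2402  0.099 ]
orange 35 [185.8 296.5] [176 292  21   7] [ 0.6932 -0.2794  0.099 ]
yellow 147 [252.1 166.3] [243 160  17  15] [0.5672 0.0444 0.099 ]
green 50 [248.2 145.5] [243 140  10  12] [0.5083 0.1047 0.099 ]
green 85 [184.9 193.6] [179 190  13   9] [ 0.5167 -0.1093  0.099 ]
blue 719 [183.2  12.6] [170   0  30  30] [-0.5678  0.9094  0.099 ]
blue 36 [304.7   7.3] [302   5   7   6] [-0.1106  1.3682  0.099 ]
blue 42 [52.5 37.8] [49 35  9  7] [-0.8134  0.298   0.099 ]
blue 80 [14.7 39.9] [ 9 36 12  9] [-1.001   0.1868  0.099 ]
blue 126 [259.4 155.3] [249 152  21   8] [0.5542 0.0878 0.099 ]
blue 237 [175.1 244.3] [166 237  19  16] [ 0.6018 -0.2154  0.099 ]
```

```bash
python3 - <<'E'
from h import *
HUE['yellow']=[(20,36)];HUE['green']=[(40,80)];HUE['orange']=[(5,19)]
im0=None
res={}
for n in("wrist","side","scene"):
    im=cv2.imread(f"pics/a_{n}.png")[:,:,::-1].copy();c=cam(n);print(n)
    for col in HUE:
        for b in blobs(mask(im,col,110,50),15):
            p=onz(c,b[1],.099)[0]
            if abs(p[0]-.51)<.1 and abs(p[1]-.07)<.1: print(col,b[0],b[1],b[2],p.round(4))
im=cv2.imread("pics/a_wrist.png");cv2.imwrite("pics/b_w.png",cv2.resize(im[0:310,90:370],None,fx=1.9,fy=1.9,interpolation=cv2.INTER_CUBIC))
im=cv2.imread("pics/a_side.png");cv2.imwrite("pics/b_s.png",cv2.resize(im[150:300,220:370],None,fx=4,fy=4,interpolation=cv2.INTER_CUBIC))
im=cv2.imread("pics/a_scene.png");cv2.imwrite("pics/b_c.png",cv2.resize(im[130:250,155:305],None,fx=4.6,fy=4.6,interpolation=cv2.INTER_CUBIC))
E
```

```text
wrist
red 815 [225.6 162.5] [212 136  28  55] [0.5288 0.0219 0.099 ]
orange 869 [158.3  98.7] [129  86  58  27] [0.4722 0.0772 0.099 ]
yellow 821 [261.3 125.3] [234 112  57  27] [0.5603 0.0544 0.099 ]
green 910 [193.9  56.7] [179  26  30  62] [0.5041 0.1107 0.099 ]
blue 929 [248.2  71.4] [225  45  48  52] [0.549  0.0988 0.099 ]
side
red 146 [299.9 214.9] [295 204  11  22] [0.5251 0.024  0.099 ]
orange 227 [314.8 249.8] [303 239  24  23] [0.4647 0.0829 0.099 ]
yellow 203 [276.6 220.1] [267 211  22  18] [0.5584 0.0584 0.099 ]
yellow 19 [315.8 251.3] [310 247  13  10] [0.4617 0.0849 0.099 ]
green 152 [289.7 255.5] [285 243  11  26] [0.4993 0.1175 0.099 ]
blue 228 [270.4 240.2] [259 234  26  14] [0.5461 0.1057 0.099 ]
scene
red 179 [230.4 168.9] [224 160  15  19] [0.5355 0.0087 0.099 ]
orange 106 [228.  148.3] [222 142  15  12] [0.4779 0.0672 0.099 ]
yellow 184 [252.3 166.5] [243 159  18  17] [0.568  0.0441 0.099 ]
green 95 [248.2 145.4] [241 139  13  14] [0.508  0.1051 0.099 ]
blue 169 [259.7 155.4] [248 151  23  10] [0.555  0.0879 0.099 ]
```

View pics/b_w.png

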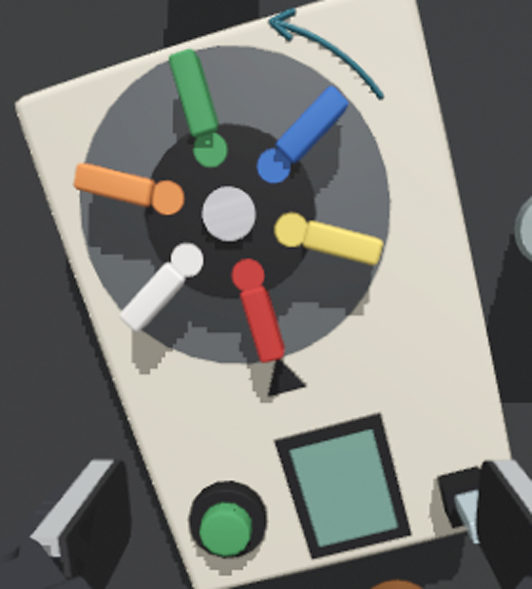

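View pics/b_s.png

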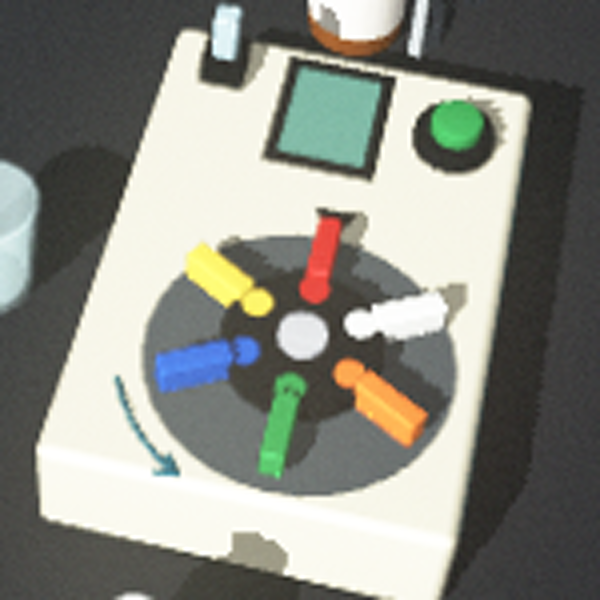

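View pics/b_c.png

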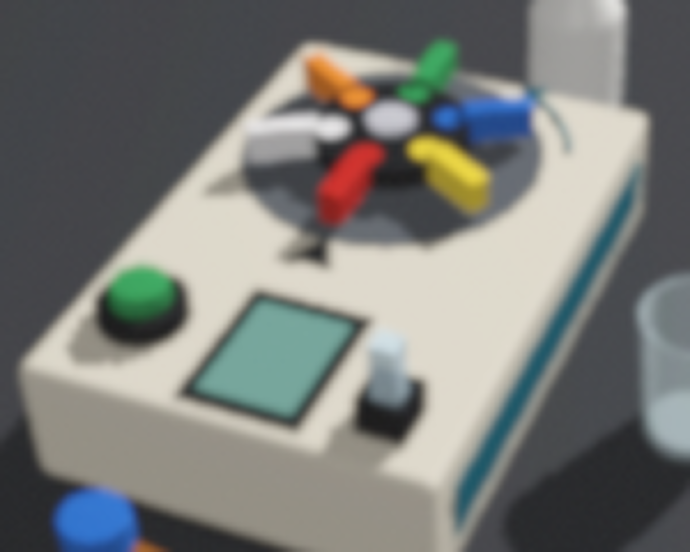

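Call:
send_rows([
  [0,0,0],
  [0,0,0],
  [-0.015,0,-0.02],
  [-0.03,0,-0.04],
  [-0.04,0,-0.06],
  [-0.05,0.002,-0.08],
  [-0.05,0.002,-0.1],
  [-0.05,0.002,-0.1],
  [-0.05,0.002,-0.1],
  [-0.05,0.002,-0.1],
], hand=[0,0,0,0,0,0,0,0,0,0], twist=[0,0,0,0,0,0,0,0,0,0])

```text
time: 0.98
tcp_pos: [0.5011, 0.0018, 0.1324]
ee_rot: [2.22, 2.22, 0.001]
ft_force: [0.6, 0.4, 0.0]
width: 0.0002
```

```bash
python3 - <<'E'
from h import *
s=ctrl.sense();print(s['tcp_pos'],s['width'],s['ft_force'])
for n in("side","wrist"):
    im=viewer.snapshot(n)[:,:,::-1];cv2.imwrite(f"pics/c_{n}.png",im)
    if n=="side":cv2.imwrite("pics/c_s.png",cv2.resize(im[100:300,210:380],None,fx=3,fy=3,interpolation=cv2.INTER_CUBIC))
c=cam("side")
def proj(P,c):
    M=np.linalg.inv(c[2]);p=(M[:3,:3]@np.array(P)+M[:3,3])*[1,-1,-1]
    return cv2.projectPoints(p.reshape(1,1,3),np.zeros(3),np.zeros(3),c[0],c[1])[0].ravel()
p=proj(s['tcp_pos'],c);print("tcp px",p,(p-[210,100])*3)
E
```

```text
[0.50106272 0.00179398 0.13237258] 0.00020134227795637723 [0.62315271 0.35374459 0.04894855]
tcp px [317.75462975 201.43360988] [323.26388924 304.30082963]
```

View pics/c_s.png

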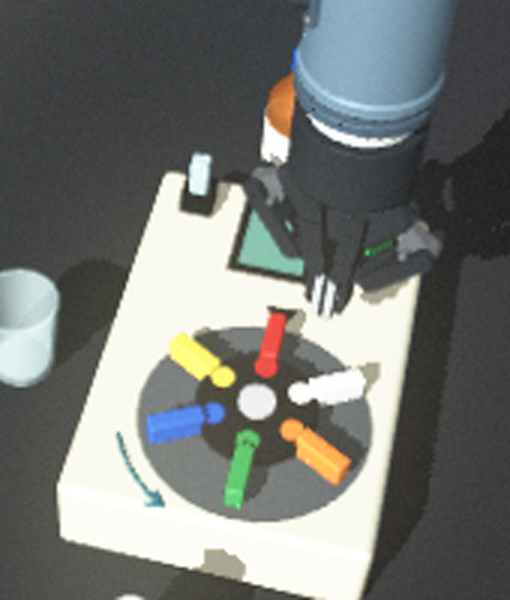

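View pics/c_wrist.png

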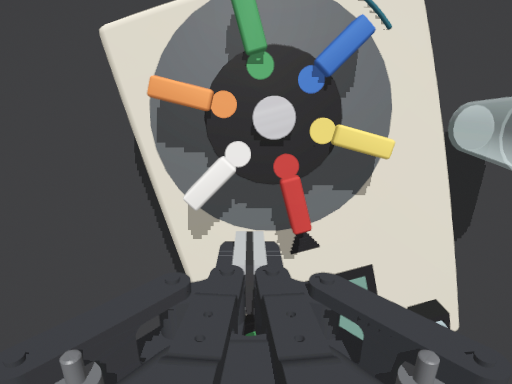

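The shut fingertips are at about (250,240) in the wrist view, between the white and red tabs. I'll recheck the wheel centre from this closer view.

```bash
python3 - <<'E'
from h import *
HUE['yellow']=[(20,36)];HUE['orange']=[(5,19)]
im=cv2.imread("pics/c_wrist.png")[:,:,::-1].copy();c=cam("wrist");d={}
for col in ('yellow','orange'):
    b=max(blobs(mask(im,col,110,50),100),key=lambda b:b[0]);d[col]=onz(c,b[1],.099)[0];print(col,b,d[col])
C=(d['yellow']+d['orange'])/2;v=d['yellow']-d['orange'];print(C,np.degrees(np.arctan2(v[1],v[0]))+30)
C=np.array([.5163,.066])
for a in range(-104,30,8):
    print(a,(C+.066*np.array([np.cos(np.radians(a)),np.sin(np.radians(a))])-[.5,.002]).round(4))
E
```

```text
yellow (np.int32(1832), array([349.9, 138. ]), array([309, 117,  85,  42], dtype=int32)) [0.55871123 0.05462915 0.099     ]
orange (np.int32(2029), array([192.5,  96. ]), array([147,  75,  90,  43], dtype=int32)) [0.47104234 0.07720477 0.099     ]
[0.51487678 0.06591696 0.099     ] 15.559495835890292
-104 [ 0.0003 -0.    ]
-96 [ 0.0094 -0.0016]
-88 [ 0.0186 -0.002 ]
-80 [ 0.0278 -0.001 ]
-72 [0.0367 0.0012]
-64 [0.0452 0.0047]
-56 [0.0532 0.0093]
-48 [0.0605 0.015 ]
-40 [0.0669 0.0216]
-32 [0.0723 0.029 ]
-24 [0.0766 0.0372]
-16 [0.0797 0.0458]
-8 [0.0817 0.0548]
0 [0.0823 0.064 ]
8 [0.0817 0.0732]
16 [0.0797 0.0822]
24 [0.0766 0.0908]
```

Call:
send_rows([
  [0,0,-0.015],
  [0,0,-0.03],
  [0,0,-0.044],
  [0,0,-0.044],
  [0.005,-0.001,-0.044],
  [0.009,-0.0016,-0.044],
  [0.014,-0.002,-0.044],
  [0.0186,-0.002,-0.044],
  [0.023,-0.0015,-0.044],
  [0.028,-0.001,-0.044],
  [0.032,0,-0.044],
  [0.037,0.0012,-0.044],
  [0.041,0.003,-0.044],
  [0.045,0.005,-0.044],
  [0.049,0.007,-0.044],
  [0.053,0.0093,-0.044],
  [0.0605,0.015,-0.044],
  [0.064,0.018,-0.044],
], hand=[0,0,0,0,0,0,0,0,0,0,0,0,0,0,0,0,0,0], twist=[0,0,0,0,0,0,0,0,0,0,0,0,0,0,0,0,0,0])

```text
time: 2.58
tcp_pos: [0.5654, 0.0206, 0.0875]
ee_rot: [2.221, 2.221, 0.002]
ft_force: [0.6, -1.2, 0.2]
width: 0.0
```

```bash
python3 - <<'E'
from h import *
im=viewer.snapshot("wrist")[:,:,::-1];cv2.imwrite(f"pics/d_wrist.png",im)
E
```

```text
(no output)
```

View pics/d_wrist.png

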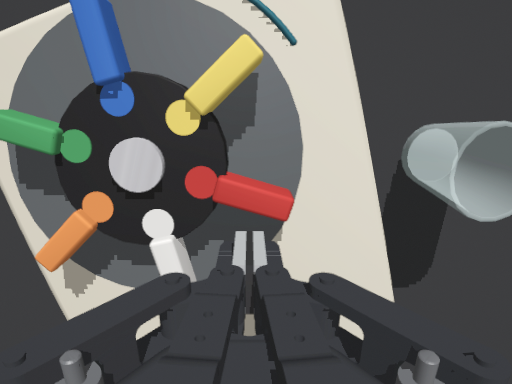

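That was one click: red now stands where yellow was (255,197), and the finger is mid-gap between white and red. I'll continue with the second click.

Call:
send_rows([
  [0.003,0.0036,0],
  [0.006,0.0075,0],
  [0.0085,0.011,0],
  [0.011,0.015,0],
  [0.0126,0.0192,0],
  [0.0145,0.0235,0],
  [0.0157,0.0278,0],
  [0.0168,0.0322,0],
  [0.0177,0.0368,0],
  [0.0181,0.0415,0],
  [0.0183,0.046,0],
  [0.0181,0.0506,0],
  [0.0177,0.0552,0],
  [0.0157,0.0642,0],
  [0.0157,0.0642,0],
], hand=[0,0,0,0,0,0,0,0,0,0,0,0,0,0,0], twist=[0,0,0,0,0,0,0,0,0,0,0,0,0,0,0])

```text
time: 3.88
tcp_pos: [0.5791, 0.086, 0.0873]
ee_rot: [-2.22, -2.222, -0.0]
ft_force: [-0.1, 0.2, 0.1]
width: 0.0002
```

```bash
python3 - <<'E'
from h import *
im=viewer.snapshot("wrist")[:,:,::-1];cv2.imwrite(f"pics/e_wrist.png",im)
E
```

```text
(no output)
```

View pics/e_wrist.png

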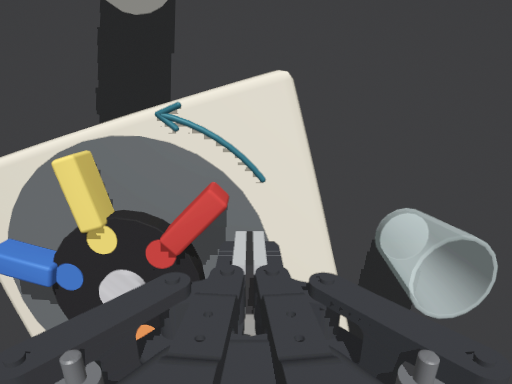

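Two clicks done. Next I'll lift, go back to the starting gap, descend and push the third click.

Call:
send_rows([
  [0,0,0.02],
  [0,0,0.044],
  [0,0,0.044],
  [-0.02,-0.02,0.044],
  [-0.04,-0.04,0.044],
  [-0.06,-0.06,0.044],
  [-0.0797,-0.0822,0.044],
  [-0.0797,-0.0822,0.044],
  [-0.0797,-0.0822,0.03],
  [-0.0797,-0.0822,0.015],
  [-0.0797,-0.0822,0],
  [-0.0797,-0.0822,0],
], hand=[0,0,0,0,0,0,0,0,0,0,0,0], twist=[0,0,0,0,0,0,0,0,0,0,0,0])

```text
time: 4.93
tcp_pos: [0.4983, 0.0024, 0.0849]
ee_rot: [-2.219, -2.218, 0.004]
ft_force: [-1.3, -0.2, -1.3]
width: 0.0001
```

Call:
send_rows([
  [0.005,-0.001,0],
  [0.009,-0.0016,0],
  [0.014,-0.002,0],
  [0.0186,-0.002,0],
  [0.023,-0.0015,0],
  [0.028,-0.001,0],
  [0.032,0,0],
  [0.037,0.0012,0],
  [0.041,0.003,0],
  [0.045,0.005,0],
  [0.049,0.007,0],
  [0.053,0.0093,0],
  [0.0605,0.015,0],
  [0.064,0.018,0],
], hand=[0,0,0,0,0,0,0,0,0,0,0,0,0,0], twist=[0,0,0,0,0,0,0,0,0,0,0,0,0,0])

```text
time: 6.1
tcp_pos: [0.5654, 0.0206, 0.0875]
ee_rot: [2.221, 2.221, 0.002]
ft_force: [0.3, -0.5, -1.0]
width: 0.0003
```

```bash
python3 - <<'E'
from h import *
im=viewer.snapshot("wrist")[:,:,::-1];cv2.imwrite(f"pics/f_wrist.png",im)
E
```

```text
(no output)
```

View pics/f_wrist.png

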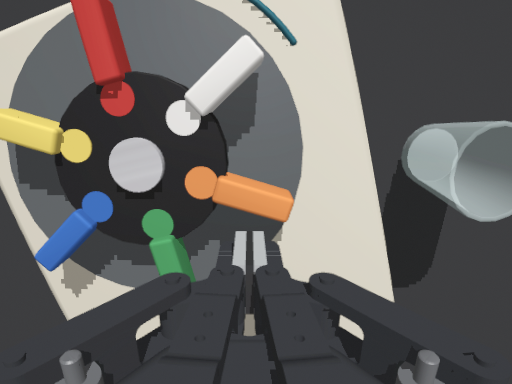

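Three clicks: green is at the pointer position, with blue one click before it. Now the last click, the same as the second.

Call:
send_rows([
  [0.003,0.0036,0],
  [0.006,0.0075,0],
  [0.0085,0.011,0],
  [0.011,0.015,0],
  [0.0126,0.0192,0],
  [0.0145,0.0235,0],
  [0.0157,0.0278,0],
  [0.0168,0.0322,0],
  [0.0177,0.0368,0],
  [0.0181,0.0415,0],
  [0.0183,0.046,0],
  [0.0181,0.0506,0],
  [0.0177,0.0552,0],
  [0.0157,0.0642,0],
  [0.0157,0.0642,0],
  [0.0157,0.0642,0.02],
  [0.0157,0.0642,0.05],
  [0.0157,0.0642,0.08],
  [0.0157,0.0642,0.08],
], hand=[0,0,0,0,0,0,0,0,0,0,0,0,0,0,0,0,0,0,0], twist=[0,0,0,0,0,0,0,0,0,0,0,0,0,0,0,0,0,0,0])

```text
time: 7.73
tcp_pos: [0.5832, 0.0844, 0.1737]
ee_rot: [2.215, 2.216, 0.011]
ft_force: [1.0, 0.0, 0.5]
width: 0.0002
```

```bash
python3 - <<'E'
from h import *
s=ctrl.sense()
for n in("scene","side"):
    im=viewer.snapshot(n);cv2.imwrite(f"pics/g_{n}.png",im[:,:,::-1])
cv2.imwrite("pics/g_both.png",np.hstack([cv2.resize(cv2.imread("pics/g_scene.png")[120:250,150:330],(400,289)),cv2.resize(cv2.imread("pics/g_side.png")[150:300,210:380],(400,353))[:289]]))
E
```

```text
(no output)
```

View pics/g_both.png

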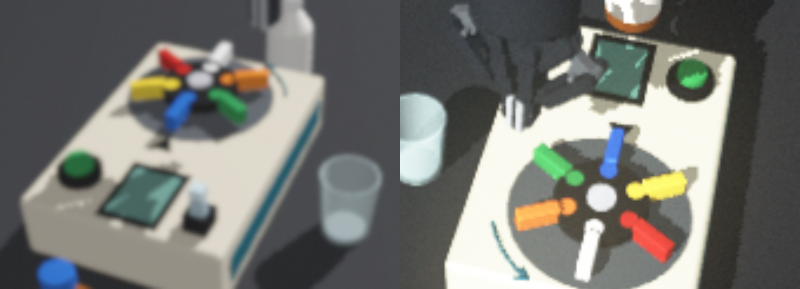

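Blue stands at the pointer in both views. Next I'll locate the key in two views to check the predicted (0.508, −0.099).

```bash
python3 - <<'E'
from h import *
HUE['green']=[(40,85)]
O=[];D=[]
C=np.array([.5158,.066]);t=np.radians(15.6)
pred=C+np.array([[np.cos(t),-np.sin(t)],[np.sin(t),np.cos(t)]])@[-.052,-.157];print("pred",pred)
for n,f,x0,x1,y0,y1 in(("scene","a_scene",165,210,180,215),("side","a_side",318,352,170,200),("wrist","a_wrist",185,235,255,300)):
    im=cv2.imread(f"pics/{f}.png")[:,:,::-1].copy();m=mask(im,'green',110,40);k=np.zeros_like(m);k[y0:y1,x0:x1]=m[y0:y1,x0:x1]
    b=max(blobs(k,10),key=lambda b:b[0]);c=cam(n)
    if n=="wrist":
        s=dict(ee_rot=[-2.22032222,-2.22035570,.001616],tcp_pos=[.549469,.000121,.23046]);c=cam(n,s)
    o,d=ray(c,b[1]);d=d[0]/np.linalg.norm(d);O.append(o);D.append(d)
    print(n,b,onz(c,b[1],.095)[0])
A=sum(np.eye(3)-np.outer(d,d) for d in D);print(np.linalg.solve(A,sum((np.eye(3)-np.outer(d,d))@o for o,d in zip(O,D))))
E
```

```text
pred [ 0.50793596 -0.09920035]
scene (np.int32(125), array([185. , 193.9]), array([178, 189,  15,  11], dtype=int32)) [ 0.51367518 -0.10676388  0.095     ]
side (np.int32(127), array([333.8, 180.8]), array([328, 175,  13,  13], dtype=int32)) [ 0.50468459 -0.09611449  0.095     ]
wrist (np.int32(612), array([208.4, 278.2]), array([195, 264,  28,  29], dtype=int32)) [ 0.50838285 -0.09656724  0.095     ]
[ 0.50679451 -0.10149554  0.08796015]
```

Call:
send_rows([
  [-0.01,-0.025,0],
  [-0.02,-0.05,0],
  [-0.03,-0.08,0],
  [-0.045,-0.11,0],
  [-0.055,-0.14,0],
  [-0.065,-0.165,0],
  [-0.072,-0.1837,0],
  [-0.072,-0.1837,-0.01],
  [-0.072,-0.1837,-0.025],
  [-0.072,-0.1837,-0.04],
  [-0.072,-0.1837,-0.055],
  [-0.072,-0.1837,-0.062],
  [-0.072,-0.1837,-0.062],
  [-0.072,-0.1837,-0.062],
], hand=[0,0,0,0,0,0,0,0,0,0,0,0,0,0], twist=[0,0,0,0,0,0,0,0,0,0,0,0,0,0])

```text
time: 9.0
tcp_pos: [0.5072, -0.0988, 0.1045]
ee_rot: [-2.219, -2.22, 0.001]
ft_force: [-0.4, 0.1, 1.1]
width: -0.0
```

```bash
python3 - <<'E'
from h import *
for n in("scene","side"):
    im=viewer.snapshot(n);cv2.imwrite(f"pics/k_{n}.png",im[:,:,::-1])
cv2.imwrite("pics/k_both.png",np.hstack([cv2.resize(cv2.imread("pics/k_scene.png")[130:240,140:260],(400,366)),cv2.resize(cv2.imread("pics/k_side.png")[120:230,270:390],(400,366))]))
E
```

```text
(no output)
```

View pics/k_both.png

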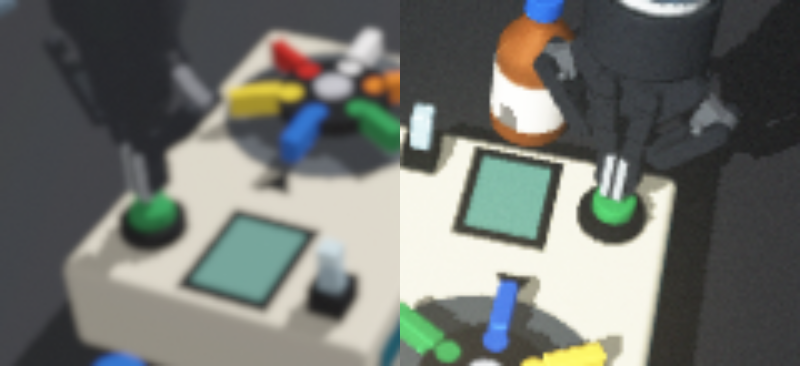

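The tip is centred just above the key, with the wheel and bottle clear. I'll press gradually and watch the force.

Call:
send_rows([
  [0,0,-0.003],
  [0,0,-0.006],
  [0,0,-0.008],
  [0,0,-0.01],
  [0,0,-0.01],
], hand=[0,0,0,0,0], twist=[0,0,0,0,0])

```text
time: 9.52
tcp_pos: [0.5078, -0.0995, 0.0952]
ee_rot: [2.221, 2.221, 0.0]
ft_force: [-0.3, 0.4, 2.2]
width: -0.0003
```

Call:
send_rows([
  [0,0,-0.0015],
  [0,0,-0.003],
  [0,0,-0.003],
], hand=[0,0,0], twist=[0,0,0])

```text
time: 9.77
tcp_pos: [0.5079, -0.0995, 0.0923]
ee_rot: [2.221, 2.221, 0.0]
ft_force: [0.7, 1.1, 3.7]
width: 0.0
```

Call:
send_rows([
  [0,0,-0.001],
  [0,0,-0.002],
  [0,0,-0.002],
], hand=[0,0,0], twist=[0,0,0])

```text
time: 10.02
tcp_pos: [0.5079, -0.0995, 0.091]
ee_rot: [2.221, 2.221, 0.0]
ft_force: [-1.5, 2.0, 7.4]
width: -0.0001
```

Call:
send_rows([
  [0,0,-0.001],
  [0,0,-0.0015],
  [0,0,-0.0015],
], hand=[0,0,0], twist=[0,0,0])

```text
time: 10.27
tcp_pos: [0.508, -0.0995, 0.0908]
ee_rot: [2.22, 2.221, 0.001]
ft_force: [-5.2, 2.4, 18.4]
width: -0.0001
```

The tip has stopped at z≈0.091 with 18 N, which looks like the bottom stop. I'll take one look at the pressed key before letting go.

```bash
python3 - <<'E'
from h import *
for n in("scene","side"):
    im=viewer.snapshot(n);cv2.imwrite(f"pics/l_{n}.png",im[:,:,::-1])
cv2.imwrite("pics/l_both.png",np.hstack([cv2.resize(cv2.imread("pics/l_scene.png")[160:220,155:220],(400,369)),cv2.resize(cv2.imread("pics/l_side.png")[150:210,300:365],(400,369))]))
E
```

```text
(no output)
```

View pics/l_both.png

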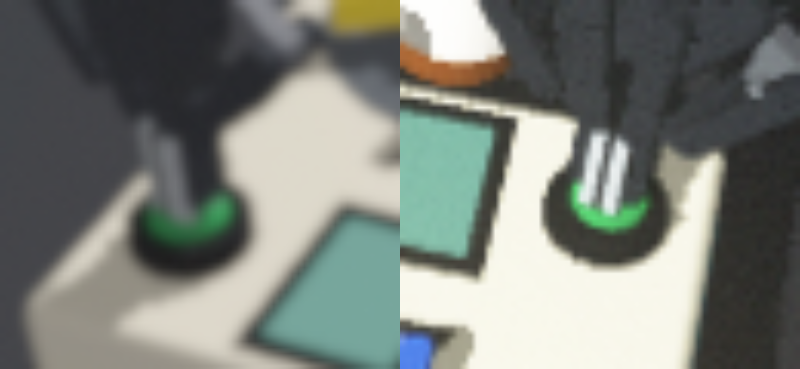

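The key is sunk nearly flush and the tips are on the cap only. I'll raise the tool.

Call:
send_rows([
  [0,0,0.003],
  [0,0,0.01],
  [0,0,0.03],
  [0,0,0.05],
  [0,0,0.08],
  [-0.03,0,0.11],
  [-0.06,0,0.13],
  [-0.09,0,0.13],
  [-0.1,0,0.13],
  [-0.1,0,0.13],
  [-0.1,0,0.13],
  [-0.1,0,0.13],
], hand=[0,0,0,0,0,0,0,0,0,0,0,0], twist=[0,0,0,0,0,0,0,0,0,0,0,0])

```text
time: 11.37
tcp_pos: [0.4085, -0.0997, 0.2186]
ee_rot: [2.222, 2.221, 0.0]
ft_force: [-0.1, -0.5, 0.1]
width: 0.0001
```

```bash
python3 - <<'E'
from h import *
for n in("scene","side"):
    im=viewer.snapshot(n);cv2.imwrite(f"pics/m_{n}.png",im[:,:,::-1])
s=ctrl.sense();print(s['tcp_pos'],s['ft_force'])
cv2.imwrite("pics/m_both.png",np.hstack([cv2.resize(cv2.imread("pics/m_scene.png")[110:310,140:340],(400,400)),cv2.resize(cv2.imread("pics/m_side.png")[120:350,190:420],(400,400))]))
HUE['green']=[(40,85)]
for n,x0,x1,y0,y1 in(("scene",165,210,180,215),("side",318,352,165,200)):
  for f in "alm":
    im=cv2.imread(f"pics/{f}_{n}.png")[:,:,::-1].copy();m=mask(im,'green',110,40)
    ys,xs=np.nonzero(m[y0:y1,x0:x1]);print(n,f,len(xs),xs.mean()+x0,ys.mean()+y0)
E
```

```text
[ 0.40855461 -0.09959899  0.21834245] [ 0.16976671  0.13403195 -0.56895005]
scene a 125 185.0 193.89600000000002
scene l 53 185.75471698113208 196.20754716981133
scene m 125 185.0 193.89600000000002
side a 127 333.755905511811 180.78740157480314
side l 36 333.5833333333333 184.27777777777777
side m 128 333.7265625 180.828125
```

View pics/m_both.png

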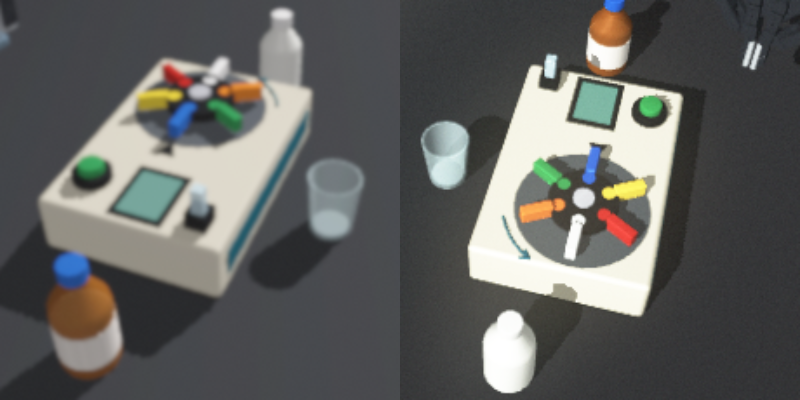

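Blue is at the pointer, the key is back up at its starting pixels, everything else is undisturbed and the arm is clear. I'm handing in the job.

```bash
python3 -c "
from plant import close_job
print(close_job())"
```

```text
the job is handed in; nothing more can be done
None
```

I turned the filter wheel four clicks anticlockwise, from red to blue at the pointer, in two sweeps of the closed fingertip. Then I pressed the green read key down to its stop and let it come back up. The job is handed in at about 11.5 s of the 61 s allowed; no verdict was reported.

**Last checks:**
- **Wheel:** the blue tab stands at the pointer in both the scene and side pictures.
- **Key:** the fingertip stopped at about 91 mm above the bench with 18 N on it. After release, the key is back at its starting pixels in both views.
- **Other objects:** the cuvette, bottles and beaker look to be standing upright where they were. I judged this by eye and did not measure it.
- **Arm:** it is clear of everything, with force readings near zero.

**Disagreements:** at first the three views differed by up to about 10 mm on the wheel centre and key. I put this down to the tab and key sides showing in the slanted views and went with the near-overhead wrist view. A second wrist view agreed with it to 1.5 mm. No check failed.

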